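Hang the orange slide dipper on the drain rail

TASK

Two slide dippers, one with an orange grip tab and one with a blue one, stand in upright rinse jars, each held down by a swinging keeper. Push the keeper of the orange one aside, well clear of the dipper's white cover disc, draw the orange dipper up out of its jar, and hang it by its crook over the middle part of the drain rail's bar, upright and at rest. Keep it upright on the way, and leave the blue dipper, its keeper and the other things on the bench alone.

Things in the scene. Friction and masses are not known exactly. Their poses are not given: they have to be found in the camera images.
- dipper_orange: Slide dipper with an orange tab, rigid, 211 mm tall, 80 g. Origin: centre of its lower end; z up along it, x in the plane of its crook. From below: framed glass slide 28 mm wide in y, 6 in x, z 0-82; white boss, diameter 37, z 82-92; white cover disc, diameter 58, z 92-96, rests on the jar's rim; steel stem x=0 to z=116; crook (see its point) to z=179; tab above
- tab_orange (a point): Centre of the orange grip tab on top of the dipper's crook: tab 24 mm in dipper x, 10 mm in y, 32 mm high, dipper z 179 to 211; this point is at z=195. Axes as the dipper's.
- crook_orange (a point): Point in the crook where the bar's axis lies when hung, dipper z=171. Crook of steel strip 4 mm thick, 12 mm wide in y: from the stem a step (z 116-120) to a leg at x=-16.5 mm, crown (underside z=175) over to x=+18.5, lip at x=+16.5 down from crown to z=150. Inside 29 mm wide; a bar enters from the +x side between z=120 and 150, then lies under the crown
- dipper_blue: The other slide dipper, the same but with a blue grip tab, standing in the other jar; to be left alone.
- station_orange: Fixed rinse station holding the orange dipper: grey base 80 mm in x, 135 mm in y, 8 mm high; origin at its underside, z up. Clear jar, outer diameter 52, bore 42 mm, axis at y=-35 mm, rim 106 mm above the bench; keeper post, diameter 14 mm, at y=+15 mm. The dipper's origin stands 14 mm above the bench in it.
- jar_mouth_orange (a point): Centre of the rim of the orange dipper's jar; axes as the station's.
- keeper_orange (a joint): Angle (rad) of the steel keeper over the orange dipper, about its upright post: 0 = its short arm (34 x 11 mm, z 114-119 mm) points along station -y over the edge of the cover disc; grows clockwise from above (black pin goes from station +y towards +x); clear of the disc beyond 0.85; stop at 1.6. Starts at 0 to 0.2, turns easily, stays where left.
- keeper_pivot_orange (a point): Point on the axis of the keeper's post, 117 mm above the bench.
- keeper_pin_orange (a point): Top centre of the black upright pin (diameter 11 mm, z 116 to 150 mm) at the free end of the orange dipper's keeper, 47 mm from the pivot, on the other side of the pivot from the short arm.
- station_blue: Fixed rinse station that holds the blue dipper, otherwise the same.
- keeper_blue (a joint): Angle of the blue dipper's keeper, measured in the same way; leave it.
- drain_rail: Fixed drain rail: white drip tray 110 mm in x, 170 mm in y, 10 mm high, with two steel posts at y=+-74 mm that carry a horizontal round bar along y, diameter 8 mm, its axis 200 mm above the bench at x=0. Origin at the tray's underside.
- bar_mid (a point): Middle of the drain rail's bar, on its axis, 200 mm above the bench; y along the bar.
- bottle: Small clear bottle with a blue cap, 57 mm wide, 101 mm high, loose, beyond the work; origin under its centre. Leave alone.
- dish: Petri dish, 60 mm diameter, 15 mm high, loose; origin under its centre. Leave alone.
- marker_pen: Felt marker with a black cap lying in front, 13 x 136 x 14 mm, loose, long in its y; origin under its centre. Leave alone.
Things that resemble listed ones, but are neither listed nor needed, are in the scene too. What is shaped like the dipper_orange but brown, pink or red is not meant.

How it is judged:
On the way, in this order (a step that is already met when the one before it is completed fails the run):
1. the orange dipper's keeper is swung clear of the cover disc (more than 0.85 rad) with the dipper still in its jar (value of joint keeper_orange above 0.85 rad and z of dipper_orange in the frame of jar_mouth_orange below -0.06 m), for 0.2 s.
2. the orange dipper is drawn upward until its lower end is above the jar's rim (z of dipper_orange in the frame of jar_mouth_orange above 0.001 m and angle between dipper_orange's own z axis and vertical below 0.5 rad), for 0.1 s.
At the end, for the whole second after the job is handed in: The orange dipper hangs released by its crook on the bar: crook point within 16 mm across the bar, 55 mm of its middle along it, 6 mm below to 10 mm above its axis; it bears on the rail, within 0.25 rad of upright, at rest (under 0.03 m/s, 0.5 rad/s) (x of crook_orange in the frame of bar_mid between -0.016 and 0.016 m and y of crook_orange in the frame of bar_mid between -0.055 and 0.055 m and z of crook_orange in the frame of bar_mid between -0.006 and 0.01 m and angle between dipper_orange's own z axis and vertical below 0.25 rad and contact force between dipper_orange and drain_rail above 0.1 N and linear speed of dipper_orange below 0.03 m/s and angular speed of dipper_orange below 0.5 rad/s); the robot touches nothing.
It fails at once if the orange dipper is tilted by more than 0.6 rad (angle between dipper_orange's own z axis and vertical above 0.6 rad).
It fails at once if the blue dipper is moved by more than 15 mm (distance of dipper_blue from where it was at the start of the episode above 0.015 m).
It fails at once if the blue dipper's keeper is turned beyond 0.5 rad (value of joint keeper_blue above 0.5 rad).
It fails at once if the bottle, the dish or the marker is moved by more than 30 mm (distance of any of bottle, dish, marker_pen from where it was at the start of the episode above 0.03 m).
It also fails if it takes over 61 s, if anything falls off the work surface, if the arm or the gripper's body presses on something with over 40 N, if the wrist force passes 120 N, or if a joint passes its speed limit or range.

ROBOT

A 6-joint arm with a two-finger parallel gripper is mounted at the origin on a cart in front of the work surface, level with it; the furniture and walls round the work are solid. World frame = base frame: x ahead of the robot, y to its left, z up, the work surface at z = 0. Lengths are in m, angles in rad, forces in N, time in s.
With the tool pointing down it reaches from about 0.275 to 0.875 m from the base axis. Payload 12.5 kg.
Tool frame: the origin (TCP) lies at the very end of the fingers, on their centre line; the grasp point (between the pads) lies 19 mm behind it; z points along the fingers, y is the line along which they close (so a half turn about z gives the same grasp; the last joint's range is limited). The gripper opens to 85 mm and grips with 20 to 120 N. Pads are 22 mm wide; open, the fingers measure 114 mm over their backs; the gripper's body (76 mm by 85 mm) begins 54 mm behind the grasp point. The pads swing forward as they close: fully open they stand 13 mm farther back than shut.
Start: joints at [1.179, 0.351, 1.652, -0, 1.139, -0.085], TCP at [0.166, 0.524, 0.207] pointing down, gripper open.
Joint ranges: [-2.75, 2.75], [-0.79, 2.1], [0.01, 2.65], [-1.57, 4.71], [0.07, 3.14], [-2.87, 2.87]. Speed limits (rad/s): [2.22, 2.22, 2.79, 3.14, 3.14, 3.14].

INTERFACE

Orientations are given as a 3x3 rotation matrix whose columns are the frame's x, y, z axes.
In Python, from bench import manip gives the robot as it stands. Calls block until the motion is done:
- manip.move_ptp(position, orientation): joint-space move of the TCP to a pose.
- manip.move_l(position, attitude=None, max_speed=0.15): straight line of the TCP; attitude=None keeps the orientation; max_speed is the mean speed in m/s.
- manip.move_j(angles): joint-space move.
- manip.set_gripper(opening, effort=None): opening from 0.0 (shut) to 1.0 (fully open); effort is the grip in N (None keeps the last); returns when the fingers have stopped.
- manip.dwell(seconds).
- manip.inverse_kinematics(position, orientation): joint angles nearest the present ones, or None.
- manip.grab_frame(name): name is "scene" or "side" or "wrist"; returns (picture, depth): 480x640x3 uint8, red, green, blue; 480x640 float32, m along the optical axis (not along the pixel's ray), 0 where there is no reading.
- manip.get_calibration(name): a dict with "camera_matrix" (3x3 intrinsics, pixels), "R" (3x3) and "t" (3): a world point X has camera coordinates R X + t. Camera axes: x right, y down, z forward; pixel columns grow to the right and rows downward; lengths in m; the calibration is good to about 2 mm. A picture is of the moment at which its call begins: read the wrist's pose just before it. get_calibration takes no time and is no camera call; for the wrist camera it gives the pose at the moment of the call.
A pose or a line that the arm cannot do raises manip.Unreachable and nothing moves.
- manip.sign_off(): hands the job in; it is judged then, once.
Trained networks look in the newest picture that a camera, given by its name, has taken for a name from the list of things; names that differ only in an ending like _2 or _b are one class to them, and where a whole thing is asked for, a point or a joint stands for the part that bears it (a point fixed in the world has none). Each returns a list of dicts, best first, with "confidence" (0 to 1); they miss things now and then, are a little off and sometimes report something else, mostly with a low value. They report only what shows in the picture. A call takes as long as a camera call. They do not tell look-alikes from the thing itself.
- manip.look_for(camera, name): "at" ([x, y, z] in m, in world coordinates, good to about 4 mm: the middle of the surface that is visible of it).
Readings, each from a call of its own:
- manip.current_time(): time.
- manip.current_qpos(): joint angles.
- manip.current_joint_vel(): joint speeds.
- manip.current_joint_torque(): joint torques, N m.
- manip.current_ee_pos(): TCP position.
- manip.current_tcp_rot(): TCP orientation.
- manip.current_force(): force on the tool from outside, world axes, zero at the start.
- manip.current_ft_torque(): the same for the moment, N m.
- manip.current_grip_width(): opening from 0.0 (shut) to 1.0 (fully open).
- manip.current_grip_force(): force on a finger pad.
Only numpy, scipy, OpenCV 4.12 (cv2) and the standard library are available. Lean on these libraries where they do the work, as an engineer would, in place of code of your own. Each camera call takes 0.05 s, during which the arm holds its last target. There are 200 camera calls.

## Working session

There is one attempt and no reset: what is moved stays moved. The work goes in short steps, each a Python script; the robot and the scene stay as the last script left them, time stands still between calls to the robot, and variables do not carry over. Pictures are saved under pics/ and viewed, at most 10 in all, crops included, and the job is handed in when it is done.

```bash
mkdir -p pics; ls; cat > h.py <<'E'
import numpy as np, cv2
from bench import manip
def shot(cam,fn=None):
    c=manip.get_calibration(cam); im,d=manip.grab_frame(cam)
    if fn: cv2.imwrite('pics/'+fn,cv2.cvtColor(im,cv2.COLOR_RGB2BGR))
    return im,d,c
def cloud(d,c):
    K=np.array(c['camera_matrix']);R=np.array(c['R']);t=np.array(c['t'])
    v,u=np.indices(d.shape)
    P=np.stack([(u-K[0,2])/K[0,0]*d,(v-K[1,2])/K[1,1]*d,d],-1)
    return (P-t)@R
def proj(X,c):
    K=np.array(c['camera_matrix']);p=K@(np.array(c['R'])@np.array(X)+np.array(c['t']));return p[:2]/p[2]
E
python3 - <<'E'
from h import *
np.set_printoptions(precision=3,suppress=True)
for cam in('scene','side'):
    im,d,c=shot(cam,cam+'0.png'); np.savez(cam+'0.npz',im=im,d=d,**{k:np.array(v) for k,v in c.items()})
    print(cam, -np.array(c['R']).T@np.array(c['t']))
    for n in('tab_orange','keeper_pin_orange','jar_mouth_orange','station_orange','drain_rail','bar_mid','dipper_blue','bottle','dish','marker_pen'):
        for r in manip.look_for(cam,n): print(n,np.array(r['at']),round(r['confidence'],2),proj(r['at'],c).round())
print(manip.current_time())
E
```

```text
pics
scene [ 0.017 -0.55   0.519]
tab_orange [ 0.533 -0.039  0.14 ] 0.82 [332. 257.]
tab_orange [0.42  0.098 0.095] 0.81 [242. 274.]
tab_orange [0.371 0.21  0.097] 0.63 [190. 263.]
tab_orange [0.6   0.137 0.094] 0.57 [297. 240.]
keeper_pin_orange [0.53  0.03  0.119] 0.74 [306. 255.]
keeper_pin_orange [ 0.537 -0.042  0.135] 0.29 [335. 259.]
jar_mouth_orange [ 0.52  -0.032  0.031] 0.85 [326. 307.]
jar_mouth_orange [0.71  0.103 0.056] 0.16 [342. 244.]
station_orange [ 0.531 -0.033  0.032] 0.93 [330. 305.]
drain_rail [ 0.558 -0.294  0.004] 0.57 [455. 374.]
bar_mid [ 0.555 -0.298  0.   ] 0.77 [456. 378.]
dipper_blue [0.491 0.222 0.184] 0.94 [231. 206.]
bottle [0.706 0.103 0.059] 0.57 [341. 243.]
dish [ 0.685 -0.113  0.014] 0.75 [409. 297.]
dish [ 0.553 -0.296  0.004] 0.19 [455. 376.]
marker_pen [ 0.366 -0.072  0.009] 0.73 [278. 364.]
side [ 0.267 -1.063  0.973]
tab_orange [0.423 0.095 0.096] 0.91 [269. 238.]
tab_orange [ 0.546 -0.041  0.132] 0.65 [331. 253.]
tab_orange [0.604 0.137 0.117] 0.64 [335. 212.]
tab_orange [0.378 0.21  0.099] 0.56 [244. 213.]
keeper_pin_orange [0.528 0.052 0.125] 0.53 [314. 233.]
keeper_pin_orange [ 0.533 -0.049  0.022] 0.35 [326. 291.]
keeper_pin_orange [ 0.549 -0.045  0.132] 0.27 [332. 253.]
jar_mouth_orange [ 0.527 -0.05   0.021] 0.6 [323. 292.]
station_orange [ 0.53  -0.046  0.023] 0.89 [324. 290.]
drain_rail [ 0.558 -0.29   0.004] 0.92 [365. 371.]
drain_rail [ 0.547 -0.037  0.132] 0.69 [330. 251.]
bar_mid [ 0.559 -0.296  0.006] 0.68 [366. 372.]
dipper_blue [0.497 0.223 0.133] 0.61 [288. 194.]
bottle [0.714 0.102 0.063] 0.74 [378. 231.]
dish [ 0.692 -0.119  0.019] 0.74 [398. 301.]
marker_pen [ 0.375 -0.075  0.011] 0.76 [262. 313.]
marker_pen [ 0.55  -0.04   0.134] 0.4 [332. 252.]
1.1
```

```bash
python3 -c "
import cv2
for n,(x0,x1,y0,y1) in dict(scene=(140,540,130,430),side=(180,500,130,430)).items():
    a=cv2.imread(f'pics/{n}0.png')[y0:y1,x0:x1]; cv2.imwrite(f'pics/{n}0c.png',cv2.resize(a,None,fx=2,fy=2,interpolation=cv2.INTER_CUBIC))"
```

```text
(no output)
```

View pics/scene0c.png

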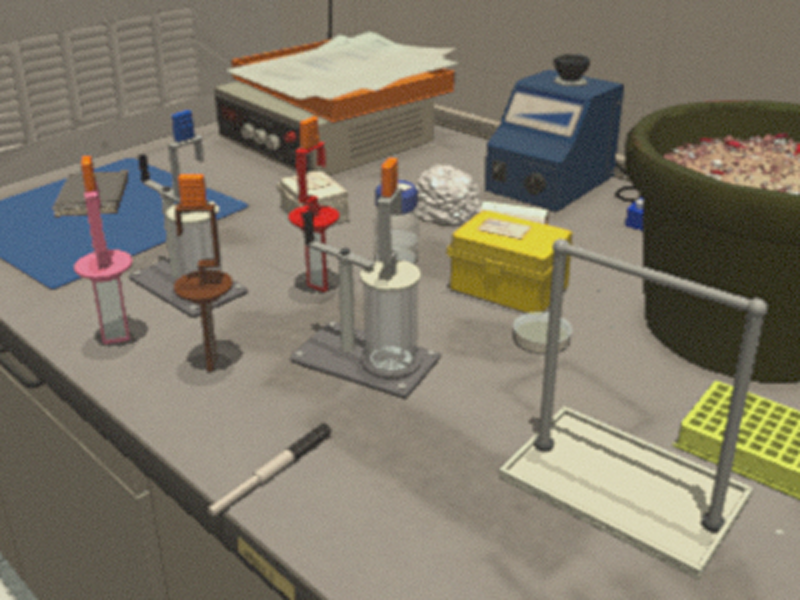

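View pics/side0c.png

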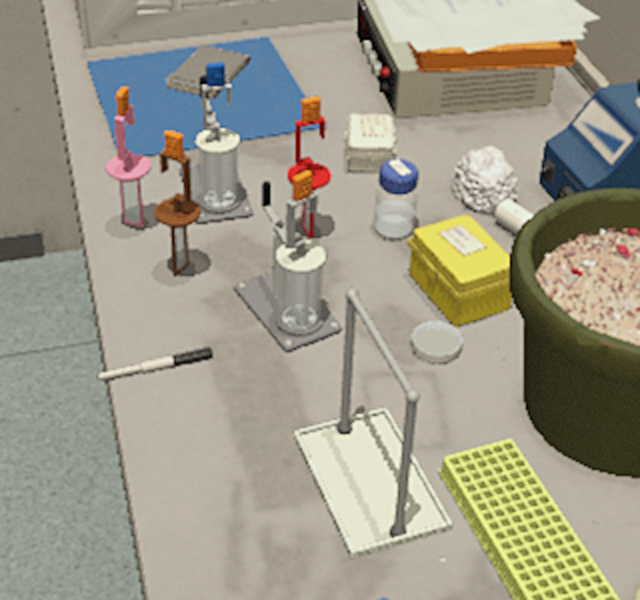

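Orange tabs in the scene picture: brown dipper (236,225), pink (184,217), red (295,196), and a steel one with a white disc in a clear jar at (335,219). Only the last has steel and white parts and stands in a station, so it is the one meant. In the side view it is at (331,222). Its pin is at (294,242) in scene and (313,226) in side. The bar runs from (420,254) to (518,284). The blue dipper is at (231,192).

```bash
cat > seg.py <<'E'
from h import *
np.set_printoptions(precision=4,suppress=True)
def comp(m,uv,r=8):
    n,l,s,ce=cv2.connectedComponentsWithStats(m.astype(np.uint8))
    ok=[i for i in range(1,n) if s[i,4]>15]
    i=min(ok,key=lambda i:np.linalg.norm(ce[i]-uv)); return l==i
def ray(uv,c):
    K=np.array(c['camera_matrix']);R=np.array(c['R']);t=np.array(c['t'])
    d=R.T@np.linalg.inv(K)@np.array([uv[0],uv[1],1]); return -R.T@t,d/np.linalg.norm(d)
def tri(rs):
    A=sum(np.eye(3)-np.outer(d,d) for o,d in rs);b=sum((np.eye(3)-np.outer(d,d))@o for o,d in rs);return np.linalg.solve(A,b)
E
python3 - <<'E'
from seg import *
px=dict(scene=dict(tab=(335,219),pin=(294,242)),side=dict(tab=(331,222),pin=(313,226)))
rays={'tab':[],'pin':[]}
for cam in px:
    z=np.load(cam+'0.npz'); im=z['im'];d=z['d'];P=cloud(d,z)
    hsv=cv2.cvtColor(im,cv2.COLOR_RGB2HSV)
    ms=dict(tab=(hsv[...,0]<20)&(hsv[...,1]>150)&(hsv[...,2]>90),pin=hsv[...,2]<60)
    for k in ms:
        m=comp(ms[k],px[cam][k]); v,u=np.nonzero(m); 
        uv=((u.min()+u.max())/2,(v.min()+v.max())/2); rays[k].append(ray(uv,z))
        Q=P[m&(d>0)]; print(cam,k,m.sum(),uv,u.min(),u.max(),v.min(),v.max(),'med',np.median(Q,0),'lo',np.percentile(Q,5,0),'hi',np.percentile(Q,95,0))
    b=(P[...,2]>.185)&(P[...,2]<.215)&(P[...,1]<-.15)&(P[...,1]>-.45)&(P[...,0]>.4)&(P[...,0]<.7)&(d>0)
    Q=P[b]; 
    if len(Q): print(cam,'bar',len(Q),np.median(Q,0),'ends',Q[Q[:,1]<np.percentile(Q[:,1],8)].mean(0),Q[Q[:,1]>np.percentile(Q[:,1],92)].mean(0),'line',np.polyfit(Q[:,1],Q[:,0],1),Q[:,1].min(),Q[:,1].max())
    b=(P[...,2]>.1)&(P[...,2]<.118)&(abs(P[...,1]+.03)<.06)&(abs(P[...,0]-.54)<.06)&(d>0)&(hsv[...,1]<60)&(hsv[...,2]>150)
    Q=P[b]; print(cam,'disc',len(Q),Q.min(0) if len(Q) else 0,Q.max(0) if len(Q) else 0)
    b=(P[...,2]>.006)&(P[...,2]<.02)&(P[...,1]<-.15)&(P[...,1]>-.45)&(P[...,0]>.4)&(P[...,0]<.7)&(hsv[...,2]>150)
    Q=P[b]; print(cam,'tray',len(Q),cv2.minAreaRect(Q[:,:2].astype(np.float32)))
for k in rays: print(k,tri(rays[k]))
E
```

```text
scene tab 115 (np.float64(334.0), np.float64(218.0)) 331 337 209 227 med [ 0.5388 -0.0376  0.2155] lo [ 0.5346 -0.041   0.2002] hi [ 0.5506 -0.0321  0.2268]
scene pin 47 (np.float64(294.0), np.float64(244.0)) 292 296 237 251 med [0.5241 0.0586 0.1374] lo [0.5214 0.0562 0.1239] hi [0.5268 0.0617 0.1506]
scene bar 747 [ 0.5574 -0.2997  0.2028] ends [ 0.563  -0.3643  0.1975] [ 0.5472 -0.2134  0.198 ] line [-0.0966  0.5281] -0.36667384526735813 -0.20724534584826138
scene disc 264 [ 0.5169 -0.0601  0.1088] [ 0.5751 -0.0065  0.1168]
scene tray 1574 ((0.5991231799125671, -0.3260931670665741), (0.18712495267391205, 0.2574389576911926), 6.371402740478516)
side tab 441 (np.float64(334.0), np.float64(204.0)) 324 344 179 229 med [0.5944 0.1366 0.1851] lo [ 0.5393 -0.0405  0.098 ] hi [0.6211 0.1543 0.2265]
side pin 34 (np.float64(313.0), np.float64(226.5)) 312 314 221 232 med [0.5274 0.0581 0.1395] lo [0.525  0.0553 0.1235] hi [0.5304 0.0623 0.1523]
side bar 337 [ 0.5596 -0.2991  0.2051] ends [ 0.566  -0.3661  0.1989] [ 0.5512 -0.2145  0.1994] line [-0.0941  0.5313] -0.36789502796155177 -0.20985590515780386
side disc 258 [ 0.5202 -0.0627  0.1001] [0.577  0.0191 0.118 ]
side tray 2585 ((0.550022304058075, -0.3001076579093933), (0.2996533513069153, 0.2993994951248169), 0.10924186557531357)
tab [0.5688 0.0034 0.2122]
pin [0.5297 0.066  0.1327]
```

```bash
python3 - <<'E'
from seg import *
R=manip.current_tcp_rot(); print(R)
p=manip.current_ee_pos()
R0=np.array([[0,1,0],[1,0,0],[0,0,-1.]])
for Rx in (np.array([[1,0,0],[0,-1,0],[0,0,-1.]]),R0,-R0*[[1,1,1]]*2):
    pass
manip.move_l([p[0],p[1],.40],max_speed=.3)
A=np.array([[1,0,0],[0,-1,0],[0,0,-1.]])
for i,(q) in enumerate([[.42,0.02,.42],[.46,-.16,.42]]):
    best=None
    try: manip.move_ptp(q,A)
    except manip.Unreachable: print('unr',q); continue
    im,d,c=shot('wrist',f'w{i}.png'); np.savez(f'w{i}.npz',im=im,d=d,**{k:np.array(v) for k,v in c.items()})
    print(manip.current_qpos(),'cam',-np.array(c['R']).T@np.array(c['t']),np.array(c['R']),manip.current_time())
    for n in('tab_orange','keeper_pin_orange','keeper_pivot_orange','bar_mid'):
        for r in manip.look_for('wrist',n): print(n,np.array(r['at']),round(r['confidence'],2),proj(r['at'],c).round())
E
python3 -c "
import cv2,numpy as np
a=np.hstack([cv2.resize(cv2.imread(f'pics/w{i}.png'),(400,300),interpolation=cv2.INTER_AREA) for i in (0,1)]);cv2.imwrite('pics/w01.png',a)"
```

```text
[[-0.9533  0.302  -0.    ]
 [ 0.302   0.9533  0.    ]
 [ 0.      0.     -1.    ]]
[-0.0621 -0.0413  1.6029  0.0001  1.5801  1.5072] cam [0.4873 0.0201 0.5869] [[ 0.0003 -1.     -0.0003]
 [-0.9637 -0.0003  0.2671]
 [-0.2671  0.0002 -0.9637]] 3.975
tab_orange [ 0.5434 -0.0291  0.1146] 0.97 [363.  94.]
tab_orange [0.4293 0.097  0.0983] 0.92 [265. 186.]
tab_orange [0.6037 0.1393 0.0986] 0.75 [225.  43.]
tab_orange [0.3793 0.2054 0.0913] 0.74 [190. 222.]
tab_orange [ 0.5586 -0.281   0.0042] 0.63 [522.  93.]
tab_orange [0.5303 0.0195 0.1199] 0.23 [323. 105.]
keeper_pin_orange [0.5296 0.0195 0.1185] 0.82 [323. 106.]
keeper_pivot_orange [0.524  0.0176 0.0085] 0.7 [324. 117.]
bar_mid [ 0.5538 -0.2793  0.005 ] 0.92 [521.  96.]
[-0.4285  0.0946  1.4623  0.0003  1.5845  1.1414] cam [ 0.5272 -0.1599  0.587 ] [[-0.0014 -1.     -0.0006]
 [-0.9637  0.0012  0.2669]
 [-0.2669  0.0009 -0.9637]] 4.9917
tab_orange [ 0.5483 -0.041   0.1145] 0.9 [227. 125.]
tab_orange [0.3755 0.206  0.1015] 0.83 [ 63. 254.]
tab_orange [0.6059 0.1385 0.0952] 0.75 [85. 77.]
tab_orange [0.427  0.0974 0.0986] 0.66 [136. 218.]
keeper_pin_orange [0.5311 0.0323 0.1153] 0.87 [170. 139.]
keeper_pivot_orange [0.5263 0.001  0.0021] 0.98 [220. 143.]
bar_mid [ 0.557  -0.2903  0.0057] 0.76 [407. 122.]
```

```bash
python3 - <<'E'
from seg import *
A=np.array([[1,0,0],[0,-1,0],[0,0,-1.]])
fs=[]
for i,q in enumerate([[.56,-.02,.35],[.57,-.17,.35]]):
    try: manip.move_ptp(q,A)
    except manip.Unreachable: print('unr',q); continue
    im,d,c=shot('wrist',f'v{i}.png'); np.savez(f'v{i}.npz',im=im,d=d,**{k:np.array(v) for k,v in c.items()})
    P=cloud(d,c); print(manip.current_time(),-np.array(c['R']).T@np.array(c['t']))
    hsv=cv2.cvtColor(im,cv2.COLOR_RGB2HSV)
    for n,b in dict(tab=(P[...,2]>.19)&(P[...,2]<.24)&(abs(P[...,1]+.036)<.03),tabtop=(P[...,2]>.218)&(P[...,2]<.24)&(abs(P[...,1]+.036)<.03),disc=(P[...,2]>.1)&(P[...,2]<.114)&(abs(P[...,1]+.03)<.045),keeper=(P[...,2]>.113)&(P[...,2]<.123)&(P[...,1]>-.03)&(P[...,1]<.07),pin=(P[...,2]>.14)&(P[...,2]<.16)&(P[...,1]>.02)&(P[...,1]<.1),bar=(P[...,2]>.19)&(P[...,2]<.215)&(P[...,1]<-.15)).items():
        b=b&(abs(P[...,0]-.545)<.05)&(d>0); Q=P[b]
        if len(Q)>5: 
            r=cv2.minAreaRect(Q[:,:2].astype(np.float32)); v,u=np.nonzero(b)
            print(n,len(Q),np.median(Q,0),'lo',Q.min(0),'hi',Q.max(0),'rect',np.round(r[0],4),np.round(r[1],4),round(r[2],1),'px',int(u.mean()),int(v.mean()))
    fs.append(cv2.resize(im,(400,300),interpolation=cv2.INTER_AREA))
cv2.imwrite('pics/v01.png',cv2.cvtColor(np.hstack(fs),cv2.COLOR_RGB2BGR))
E
```

```text
6.0083 [ 0.627  -0.021   0.5178]
tab 579 [ 0.553  -0.0334  0.2229] lo [ 0.5327 -0.0473  0.1901] hi [ 0.5661 -0.0218  0.2271] rect [ 0.5473 -0.0346] [0.0374 0.012 ] 26.0 px 336 232
tabtop 323 [ 0.5486 -0.0343  0.2247] lo [ 0.5367 -0.0423  0.2181] hi [ 0.5592 -0.026   0.2271] rect [ 0.5477 -0.0345] [0.0236 0.0102] 27.5 px 337 238
disc 1352 [ 0.5546 -0.0368  0.1103] lo [ 0.5199 -0.0634  0.1012] hi [0.576  0.0149 0.1138] rect [ 0.5504 -0.0289] [0.0694 0.0573] 63.2 px 334 209
keeper 584 [0.5334 0.016  0.1193] lo [ 0.5241 -0.0198  0.1155] hi [0.5426 0.0628 0.1229] rect [0.5325 0.0208] [0.0153 0.083 ] 9.7 px 288 227
pin 100 [0.5295 0.0592 0.1499] lo [0.5239 0.0547 0.1403] hi [0.5339 0.0648 0.1517] rect [0.529  0.0598] [0.0098 0.0101] 5.2 px 246 238
bar 1057 [ 0.5564 -0.251   0.2035] lo [ 0.5458 -0.3043  0.1901] hi [ 0.5642 -0.2087  0.2086] rect [ 0.5571 -0.2563] [0.0124 0.0957] 7.0 px 580 223
6.7083 [ 0.6367 -0.1716  0.5176]
tab 974 [ 0.5497 -0.0375  0.2108] lo [ 0.5293 -0.0483  0.19  ] hi [ 0.5663 -0.0214  0.2273] rect [ 0.5478 -0.0348] [0.0366 0.013 ] 26.1 px 170 244
tabtop 378 [ 0.5485 -0.0361  0.2245] lo [ 0.5366 -0.0435  0.2181] hi [ 0.5593 -0.0273  0.2273] rect [ 0.5479 -0.0352] [0.0238 0.0099] 25.3 px 163 250
disc 1549 [ 0.5527 -0.0395  0.1103] lo [ 0.5192 -0.0637  0.1053] hi [ 0.5762 -0.0066  0.1127] rect [ 0.5479 -0.0353] [0.0572 0.0561] 22.3 px 205 219
keeper 405 [0.5334 0.0287 0.1192] lo [ 0.524  -0.0207  0.1145] hi [0.5428 0.0612 0.123 ] rect [0.5345 0.0202] [0.0131 0.0817] 6.0 px 152 236
pin 128 [0.5292 0.0577 0.1492] lo [0.5232 0.0539 0.1403] hi [0.5337 0.0649 0.1518] rect [0.5285 0.0592] [0.0104 0.0105] 78.9 px 107 247
bar 1699 [ 0.5599 -0.2902  0.2037] lo [ 0.5466 -0.3686  0.1902] hi [ 0.5724 -0.2092  0.2083] rect [ 0.5594 -0.2889] [0.0128 0.1599] 5.0 px 454 230
```

View pics/v01.png

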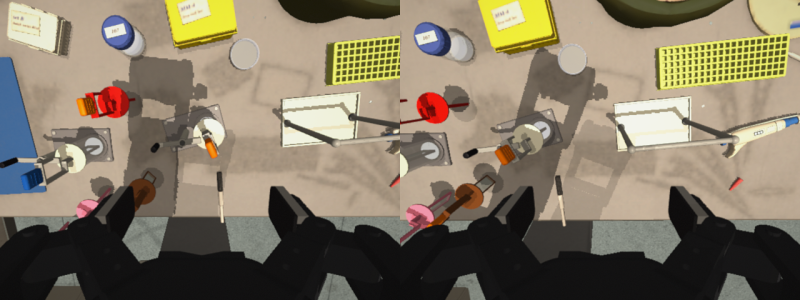

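The left half shows the orange tab at half-scale (210,146), the pin at (154,148) and the keeper over the disc. The right half shows the rail's bar from about (627,120) to (727,148). Measured heights agree with the text: tab top 0.2247 (expected 0.225), pin top 0.150, disc 0.110. Jar to pivot comes out at about 50 mm, as it should. Next I check the crook's sense, the yaw, and reachability.

```bash
cat > geo.py <<'E'
from seg import *
TAB=np.array([.5479,-.035]); PIN=np.array([.5287,.0595]); PIV=np.array([.5346,.0129]); BAR=np.array([.5578,-.2885])
def rot(a,s=1):  # tool down, tool y at world yaw a
    y=np.array([np.cos(a),np.sin(a),0]);z=np.array([0,0,-1.]);return np.stack([np.cross(y,z),y,z],1)
E
python3 - <<'E'
from geo import *
for f in('v0','v1','w0','w1','scene0','side0'):
    z=np.load(f+'.npz');d=z['d'];P=cloud(d,z)
    near=(d>0)&(np.linalg.norm(P[...,:2]-TAB,axis=-1)<.035)
    T=P[near&(P[...,2]>.222)&(P[...,2]<.23)][:,:2]
    yaw=None
    if len(T)>20:
        w,V=np.linalg.eigh(np.cov(T.T)); yaw=np.degrees(np.arctan2(*V[::-1,1]))%180; print(f,'yaw',yaw,T.mean(0))
    a=np.radians(26); 
    for lo,hi in((.135,.158),(.166,.188)):
        Q=P[near&(P[...,2]>lo)&(P[...,2]<hi)][:,:2]-TAB
        s=Q@[np.cos(a),np.sin(a)]; 
        if len(s): print(f,lo,len(s),'frac -:',(s<-.006).mean().round(2),'+:',(s>.006).mean().round(2),np.percentile(s,[5,50,95]))
    B=P[(d>0)&(P[...,2]>.196)&(P[...,2]<.215)&(P[...,1]<-.23)&(P[...,1]>-.345)&(abs(P[...,0]-.556)<.02)]
    if len(B)>50: k=np.polyfit(B[:,1]+.2885,B[:,0],1); print(f,'bar',len(B),k,B[:,2].max())
print('phi', [np.degrees(np.arctan2(-(v:=p)[0],v[1])) for p in (PIN-PIV,PIV-TAB)])
E
```

```text
v0 yaw 25.131743848612786 [ 0.5481 -0.0344]
v0 0.135 18 frac -: 0.89 +: 0.0 [-0.0165 -0.0149 -0.0045]
v0 0.166 59 frac -: 0.12 +: 0.88 [-0.0153  0.0181  0.0183]
v0 bar 738 [-0.0939  0.5597] 0.20624746441997951
v1 yaw 26.58636788712613 [ 0.5482 -0.0355]
v1 0.135 79 frac -: 0.8 +: 0.0 [-0.0181 -0.0147  0.0008]
v1 0.166 92 frac -: 0.54 +: 0.46 [-0.018  -0.0147  0.0179]
v1 bar 1138 [-0.0941  0.5598] 0.20652707474591075
w0 yaw 25.442362859539287 [ 0.547  -0.0343]
w0 0.135 37 frac -: 0.7 +: 0.0 [-0.0191 -0.0113 -0.0002]
w0 0.166 37 frac -: 0.49 +: 0.51 [-0.0191  0.0139  0.0166]
w0 bar 533 [-0.0915  0.5583] 0.2057530636429911
w1 yaw 25.846965974398415 [ 0.5473 -0.0355]
w1 0.135 63 frac -: 0.79 +: 0.0 [-0.0189 -0.0157 -0.0022]
w1 0.166 73 frac -: 0.58 +: 0.42 [-0.0189 -0.0164  0.0168]
w1 bar 960 [-0.0941  0.5588] 0.20649442617802355
scene0 yaw 17.61746099524791 [ 0.5435 -0.035 ]
scene0 0.135 73 frac -: 0.92 +: 0.0 [-0.0207 -0.0182 -0.0029]
scene0 0.166 118 frac -: 0.54 +: 0.46 [-0.0197 -0.0169  0.0167]
scene0 bar 435 [-0.0969  0.5562] 0.20672514021409016
side0 yaw 22.21088279998125 [ 0.5479 -0.0351]
side0 0.135 52 frac -: 0.75 +: 0.0 [-0.0188 -0.0153  0.0011]
side0 0.166 58 frac -: 0.52 +: 0.48 [-0.018  -0.0139  0.0187]
side0 bar 192 [-0.0959  0.5585] 0.20998033092703142
phi [np.float64(7.215793848090842), np.float64(15.517941536294396)]
```

```bash
python3 - <<'E'
from geo import *
th=np.radians(15.5)
def pinat(p): 
    a=th+np.pi/2-p; return PIV+.047*np.array([np.cos(a),np.sin(a)])
manip.set_gripper(.36,40)
manip.move_ptp([*PIN,.30],rot(th-.145)); manip.move_l([*PIN,.124],max_speed=.15)
print(manip.current_force()); manip.set_gripper(.2); print('w',manip.current_grip_width(),manip.current_grip_force(),manip.current_force())
for p in np.linspace(.145,1.33,7)[1:]:
    manip.move_l([*pinat(p),.124],rot(th-p),max_speed=.08); print(p.round(2),manip.current_force())
manip.set_gripper(.36); manip.move_l([*pinat(1.33),.30],max_speed=.25)
manip.move_ptp([.55,-.17,.35],rot(-np.pi/2))
im,d,c=shot('wrist','k1.png'); P=cloud(d,c)
b=(d>0)&(P[...,2]>.143)&(P[...,2]<.156)&(np.linalg.norm(P[...,:2]-PIV,axis=-1)<.06)&(np.linalg.norm(P[...,:2]-PIV,axis=-1)>.035)&(P[...,1]>0)
pn=P[b].mean(0); v=pn[:2]-PIV; print('pin',b.sum(),pn,'phi',th-np.arctan2(v[1],v[0])+np.pi/2)
print('tab still', [r['at'] for r in manip.look_for('wrist','tab_orange')][:1],manip.current_time())
cv2.imwrite('pics/k1c.png',cv2.cvtColor(cv2.resize(im[150:320,50:330],None,fx=2.5,fy=2.5),cv2.COLOR_RGB2BGR))
T=P[(d>0)&(np.linalg.norm(P[...,:2]-TAB,axis=-1)<.035)&(P[...,2]>.222)&(P[...,2]<.23)]
w,V=np.linalg.eigh(np.cov(T[:,:2].T)); print('tab',T.mean(0),cv2.minAreaRect(T[:,:2].astype(np.float32)),np.degrees(np.arctan2(*V[::-1,1]))%180)
E
```

```text
[-1.0939 -0.7541 -0.0403]
w 0.20011189930070095 0.0 [ 0.2838 -0.7642 -0.1642]
0.34 [-0.7856 -0.3664 -0.7244]
0.54 [-0.4745 -0.1695 -0.6671]
0.74 [-0.4561  0.1631  1.1949]
0.94 [-0.6458 -0.3649  0.6832]
1.13 [-0.6075  0.1842  0.3536]
1.33 [0.0353 0.3158 0.5748]
pin 123 [0.5746 0.0356 0.1488] phi 1.3249311921094482
tab still [[0.432, 0.0946, 0.0996]] 14.2583
tab [ 0.548  -0.0356  0.2247] ((0.5476084351539612, -0.034948043525218964), (0.023671921342611313, 0.010250466875731945), 26.02762222290039) 25.871207487025487
```

View pics/k1c.png

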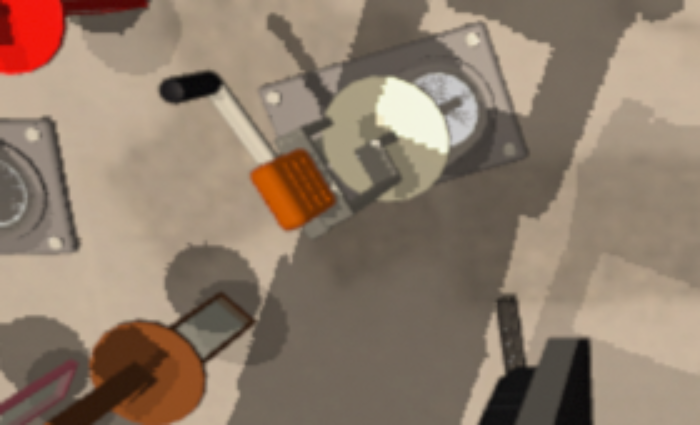

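The crop shows the keeper's black pin swung round at crop (190,88), with the arm clear of the white disc (φ = 1.32). The orange tab is unmoved at (292,188), on the steel crook with the white disc. Now I grasp it and lift.

```bash
python3 - <<'E'
from geo import *
a=np.radians(25.9-90)
manip.set_gripper(.4,50)
manip.move_ptp([*TAB,.29],rot(a)); manip.move_l([*TAB,.196],max_speed=.12)
print(manip.current_ee_pos(),manip.current_force())
manip.set_gripper(0.0,50); print('w mm',manip.current_grip_width()*85,manip.current_grip_force(),manip.current_force())
f0=manip.current_force()
for z in(.21,.24,.30,.335):
    manip.move_l([*TAB,z],max_speed=.1); print(z,manip.current_force())
ty=np.radians(5.4); x=np.array([np.cos(ty),np.sin(ty)])
pre=BAR+[.0007,0]-x*.065
for cam in ('side','scene'):
    im,d,c=shot(cam,cam+'1.png')
    P=cloud(d,c); b=(d>0)&(np.linalg.norm(P[...,:2]-TAB,axis=-1)<.045)&(P[...,2]>.2)
    cc=proj([*TAB,.25],c).astype(int); cv2.imwrite(f'pics/{cam}1c.png',cv2.cvtColor(cv2.resize(im[max(cc[1]-80,0):cc[1]+80,cc[0]-65:cc[0]+65],None,fx=3,fy=3),cv2.COLOR_RGB2BGR))
    Q=P[b&(cv2.cvtColor(im,cv2.COLOR_RGB2HSV)[...,1]<60)&(P[...,2]<.25)&(P[...,2]>.22)]; print(cam,'disc z',len(Q),Q.mean(0) if len(Q) else 0,np.percentile(Q[:,2],[5,50,95]) if len(Q) else 0)
print(manip.current_time(),manip.current_grip_width()*85)
A=cv2.imread('pics/side1c.png');B=cv2.imread('pics/scene1c.png');h=min(len(A),len(B));cv2.imwrite('pics/lift.png',np.hstack([A[:h],B[:h]]))
E
```

```text
[ 0.5483 -0.0352  0.1968] [ 0.6886  0.3209 -0.8333]
w mm 7.499295833630454 49.255181550979614 [-0.3511  0.9618  6.4935]
0.21 [ 0.6329  0.6216 -0.9752]
0.24 [ 0.2835 -0.7602 -1.2272]
0.3 [-0.0856  0.2831 -0.8   ]
0.335 [-0.3896 -0.3619 -1.1193]
side disc z 118 [ 0.5477 -0.0409  0.2468] [0.2321 0.249  0.2499]
scene disc z 429 [ 0.5405 -0.0373  0.2429] [0.2225 0.2485 0.2496]
18.4833 7.588347961522429
```

View pics/lift.png

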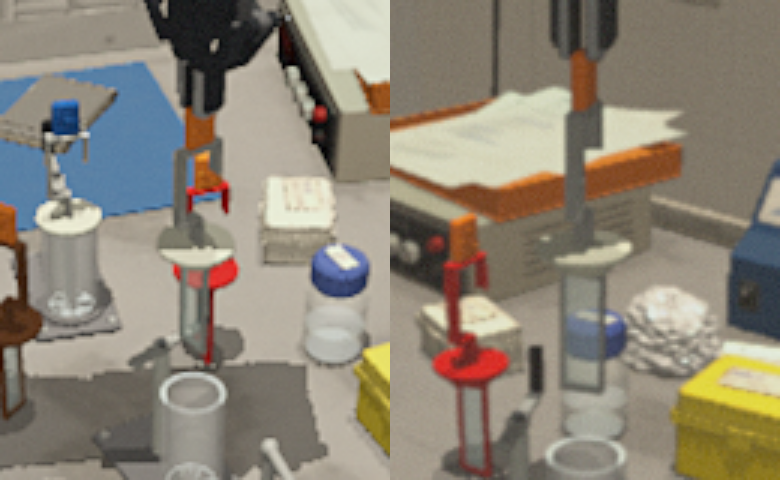

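The dipper is lifted clear and hangs upright. In both views it is above the empty jar, with its lower end about 4.5 cm over the rim. The disc measures z 0.249, which means no slip. Next I carry it to the rail.

```bash
python3 - <<'E'
from geo import *
ty=np.radians(5.4); x=np.array([np.cos(ty),np.sin(ty)]); bar=BAR+[.0007,0]; R=rot(ty-np.pi/2)
pre=bar-x*.065
manip.move_l([.495,-.14,.335],R,max_speed=.12)
manip.move_l([*pre,.335],max_speed=.12); manip.move_l([*pre,.248],max_speed=.1); manip.dwell(.3)
# verify height/lateral place by side + scene depth
for cam in('side','scene'):
    im,d,c=shot(cam,cam+'2.png');P=cloud(d,c);b=(d>0)&(np.linalg.norm(P[...,:2]-pre,axis=-1)<.035)
    Q=P[b&(P[...,2]>.15)&(P[...,2]<.172)]; print(cam,'disc',len(Q),(Q.max(0)+Q.min(0))/2-[*pre,0],np.percentile(Q[:,2],[50,90]) if len(Q) else 0)
    cc=proj([*pre,.17],c).astype(int); cv2.imwrite(f'pics/{cam}2c.png',cv2.cvtColor(cv2.resize(im[cc[1]-70:cc[1]+80,cc[0]-55:cc[0]+75],None,fx=3,fy=3),cv2.COLOR_RGB2BGR))
cv2.imwrite('pics/pre.png',np.hstack([cv2.imread('pics/side2c.png'),cv2.imread('pics/scene2c.png')]))
print(manip.current_time(),manip.current_ee_pos(),manip.current_force())
E
```

```text
side disc 457 [-0.0002  0.0009  0.1648] [0.1639 0.1662]
scene disc 788 [-0.0021  0.0024  0.1609] [0.1628 0.1639]
22.475 [ 0.4938 -0.2946  0.2482] [ 0.1795 -0.5378 -0.8708]
```

View pics/pre.png

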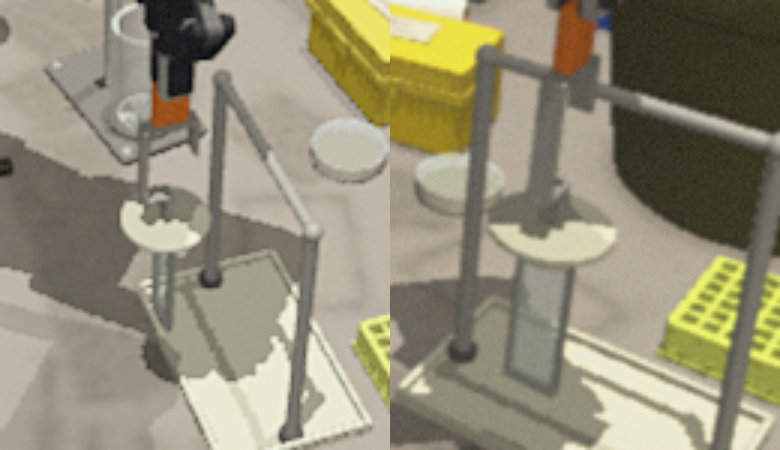

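The dipper is upright on the robot's side of the bar, opening (lip) towards it. Its disc is at 0.163, so the bar faces dipper z ≈ 133, within the 120–150 gap. Now I move it in, lower it and release.

```bash
python3 - <<'E'
from geo import *
ty=np.radians(5.4); x=np.array([np.cos(ty),np.sin(ty)]); bar=BAR+[.0007,0]
manip.move_l([*bar,.248],max_speed=.06); print('in',manip.current_force())
f0=np.mean([manip.current_force() for _ in range(5)],0)
manip.move_l([*bar,.217],max_speed=.05); print(manip.current_force())
for z in np.arange(.215,.2065,-.001):
    manip.move_l([*bar,z],max_speed=.02); f=np.mean([manip.current_force() for _ in range(5)],0)-f0; print(z.round(3),f)
    if f[2]>1.8: break
manip.dwell(.3); manip.set_gripper(.3); manip.dwell(.5)
p=manip.current_ee_pos(); manip.move_l([*p[:2],.30],max_speed=.08); manip.move_l([.45,-.2,.36],max_speed=.2); manip.dwell(1)
for cam in('side','scene'):
    im,d,c=shot(cam,cam+'3.png');P=cloud(d,c);b=(d>0)&(np.linalg.norm(P[...,:2]-bar,axis=-1)<.04)
    Q=P[b&(P[...,2]>.10)&(P[...,2]<.14)]; print(cam,'disc',len(Q),(Q.max(0)+Q.min(0))/2-[*bar,0],np.percentile(Q[:,2],[50,90]) if len(Q) else 0)
    hsv=cv2.cvtColor(im,cv2.COLOR_RGB2HSV);Q=P[b&(hsv[...,0]<20)&(hsv[...,1]>150)&(P[...,2]>.19)];print('tab',Q.mean(0)-[*bar,0],Q.max(0))
    cc=proj([*bar,.17],c).astype(int); cv2.imwrite(f'pics/{cam}3c.png',cv2.cvtColor(cv2.resize(im[cc[1]-70:cc[1]+80,cc[0]-65:cc[0]+65],None,fx=3,fy=3),cv2.COLOR_RGB2BGR))
cv2.imwrite('pics/end.png',np.hstack([cv2.imread('pics/side3c.png'),cv2.imread('pics/scene3c.png')]))
print(manip.current_time())
E
```

```text
in [-0.1267  0.2019 -0.7974]
[ 0.3454 -0.1736 -0.9476]
0.215 [-1.0616 -0.2768 -0.4293]
0.214 [-0.1441  0.5731  0.519 ]
0.213 [-0.416  -0.9119  0.5648]
0.212 [ 1.0667 -0.6933 -0.1433]
0.211 [-0.584   0.1768  4.6605]
side disc 449 [0.0023 0.0003 0.1192] [0.1273 0.1298]
tab [-0.0027 -0.0024  0.2295] [ 0.5671 -0.2831  0.2461]
scene disc 715 [0.0004 0.0024 0.12  ] [0.1261 0.1277]
tab [-0.0069 -0.001   0.2298] [ 0.5667 -0.2819  0.2423]
30.1167
```

View pics/end.png

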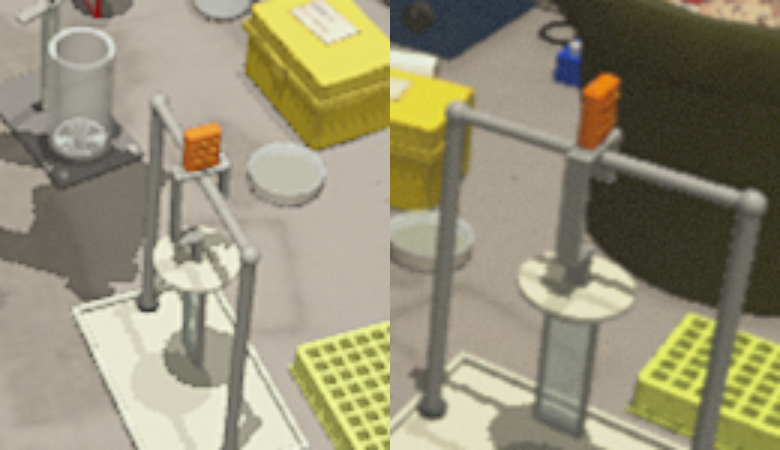

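The orange dipper hangs upright by its crook on the middle of the bar, released. The tab shows at crop (202,148) on the left and (600,110) on the right. The disc is at z ≈ 0.126 (expected 0.125), and the arm is clear.

```bash
python3 -c "
from bench import manip
print(manip.sign_off())"
```

```text
the job is handed in; nothing more can be done
None
```

The orange dipper hangs upright and released on the middle of the drain rail's bar, with its keeper swung to 1.32 rad and the arm clear; I handed the job in about 30 s into the 61 s limit, and the sign-off returned no verdict.

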